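Key the drive pulley onto the painting turntable's gear drive

ROBOT

A 6-joint arm with a two-finger parallel gripper is mounted at the origin on the work surface. World frame = base frame: x ahead of the robot, y to its left, z up, the work surface at z = 0. Lengths are in m, angles in rad, forces in N, time in s.
With the tool pointing down it reaches from about 0.275 to 0.75 m from the base axis. Payload 10.2 kg.
Tool frame: the origin (TCP) lies midway between the tips of the shut fingers; the grasp point (between the pads) lies 19 mm behind it (env.hold_point_z is the distance from the TCP to the grasp point, in m); z points along the fingers, y is the line along which they close (so a half turn about z gives the same grasp; the last joint's range is limited). The gripper opens to 85 mm and grips with 20 to 120 N. Pads are 22 mm wide; open, the fingers measure 114 mm over their backs; the gripper's body (76 mm by 85 mm) begins 54 mm behind the grasp point. The pads swing forward as they close: fully open they stand 13 mm farther back than shut.
Start: joints at [1.082, 0.313, 1.498, -0, 1.331, -0.223], TCP at [0.138, 0.507, 0.231] pointing down, gripper open.
Joint ranges: [-2.94, 2.94], [-0.97, 2.17], [0.19, 2.56], [-1.23, 4.37], [0.02, 3.11], [-2.88, 2.88]. Speed limits (rad/s): [2.39, 2.39, 3.01, 3.14, 3.14, 3.14].

INTERFACE

Orientations are given as a unit quaternion [x, y, z, w].
In Python, from bench import env, kinematics, monitor, eyes, job gives the robot as it stands. The module is installed in compiled form; this text tells all that it offers. Calls block until the motion is done:
- env.reach(position, orientation): joint-space move of the TCP to a pose.
- env.movel(position, velocity=0.15, frame=None, guard=None): straight line of the TCP; frame=None keeps the orientation; velocity is the mean speed in m/s. With guard (N) it stops when the force on the tool has changed by that much, and returns True; else False.
- env.set_joints(angles): joint-space move.
- env.release() and env.close_gripper(effort=None): open the fingers fully, or close them until they stop; effort is the grip in N (None keeps the last).
- env.hold(seconds).
- kinematics.ik(position, orientation): joint angles nearest the present ones, or None.
- monitor.sense(): the state.
- eyes.grab_frame(name): name is "scene" or "top" or "wrist"; returns a dict with "frame" (384x512x3 uint8, red, green, blue), "mtx" (3x3 intrinsics, pixels), "view" (4x4, takes a point from world to camera coordinates). Camera axes: x right, y down, z forward; pixel columns grow to the right and rows downward; lengths in m; the calibration is good to about 2 mm. The wrist camera is an equidistant fisheye: a pixel r from the principal point sees the ray r / f radians off the axis. A picture is of the moment at which its call begins. There is no depth.
A pose or a line that the arm cannot do raises env.MotionError and nothing moves.
- job.hand_in(): hands the job in; it is judged then, once.
The state is a dict: "clock": time; "joints": joint angles; "qvel": joint speeds; "joint_efforts": joint torques, N m; "position": TCP position; "ee_rot": TCP orientation; "contact_force": force on the tool from outside, world axes, zero at the start; "ft_torque": the same for the moment, N m; "finger_gap": opening from 0.0 (shut) to 1.0 (fully open); "gripper_force": force on a finger pad.
Only numpy, scipy, OpenCV 4.12 (cv2) and the standard library are available. Lean on these libraries where they do the work, as an engineer would, in place of code of your own. Each camera call takes 0.05 s, during which the arm holds its last target. There are 200 camera calls.

TASK

Fit the belt pulley to the upright spindle of the gear drive: take the steel key from the wooden stand, drop it into the spindle's slot until it stands fully down, then slide the pulley over the spindle with its keyway on the key and push it fully home, so that the tight spacer ring under it lies on the flange. Feel your way gently and never force a part that has met something; let go of everything at the end and leave the paint jar, the brush and the model wheel where they are.

Things in the scene. Friction and masses are not known exactly. Their poses are not given: they have to be found in the camera images.
- drive: Fixed grey gearbox with an aluminium top, 124 (its x) x 104 (y) x 50 mm high, yawed up to 0.35 rad. Origin: centre of its underside, straight below the axis of the upright steel spindle. The spindle's key slot faces about the gearbox's +x, but the spindle was left turned up to 1 rad either way: this is not measured, see or feel it. It turns stiffly (0.08 N m).
- spindle_top (a point): Centre of the spindle's top end, 107 mm above the drive's origin, axes of the drive (does not turn). Spindle 24 mm diameter (21.6 over the top 3 mm), standing 40 mm above the flange. Key slot down one side, open at the top and outward: 10.2 mm wide (11.6 over the top 3 mm), its flat floor 6 mm from the axis, running on down into the flange's pocket.
- pocket_floor (a point): Point on the spindle's axis at the height of the pocket's floor, where the key ends up standing: 50 mm above the drive's origin. The pocket continues the slot, 10.2 mm wide, down through the flange; it is closed outward by a wall 17.2 mm from the axis, which over the flange's top 6 mm slopes out to 20.2 mm as a lead-in.
- flange_top (a point): Centre of the top of the dark flange (48 mm diameter), 67 mm above the drive's origin. A brass spacer ring, 43 mm diameter, 6 mm thick, with a gap for the key, sits tight on the spindle, its underside 8 mm above the flange. About 7 N slides it down onto the flange, where it stays; the pulley's weight alone does not move it.
- key: Loose steel bar key, 10 (its x, radial in the slot) x 9 (its y, across the slot) x 54 mm long, 50 g, upright in the wooden stand. Origin: centre of its lower end, z up along it. Fully down in the slot its lower end is on the pocket floor, its upper end 3 mm below the spindle's top, its centre line 11 to 12.2 mm from the spindle's axis.
- pulley: Loose aluminium belt pulley, about 300 g, flat on the table, boss up: disc 72 mm diameter, 14 mm thick, boss 47 mm diameter, 34 mm high in all. Bore 26 mm through; keyway towards its own +x, 10.6 mm wide, floor 18.2 mm from the axis; both widened 1.3 to 1.8 mm over the lowest 3 mm. Origin: centre of its underside, z up. Fully home its underside is 6 mm above flange_top.
- stand: Fixed wooden block, 90 (x) x 60 (y) x 22 mm high, origin at the centre of its underside; at its centre a 13 x 12 mm hole, 12 mm deep, in which the key stands with its x and y along the stand's.
- jar: Bystander: glass paint jar with a grey cap, 36 mm diameter, 50 mm high; origin at the centre of its underside.
- brush: Bystander: paint brush 170 mm long lying on the table along its own x; origin near its middle.
- wheel: Bystander: rubber-tyred model wheel lying flat, 34 mm diameter, 12 mm thick; origin at the centre of its underside.
Not all that is in view belongs to the job. Several things look just like the pulley: the one meant starts nearest to the robot's base.

How it is judged:
On the way:
1. the key stands fully down in the spindle's slot and is let go (z of key in the frame of drive between 0.046 and 0.053 m and horizontal distance between key and drive between 0.008 and 0.015 m and angle between key's own z axis and vertical below 0.12 rad and contact force between the fingers and key below 0.1 N), for 0.2 s.
At the end, for the whole second after the job is handed in: Pulley level (0.06 rad), centred within 3 mm, its underside at most 2.5 mm above home, so the spacer ring is down on the flange; key upright (0.12 rad) in the slot, its lower end within 3 mm of the pocket floor; both at rest and released (z of pulley in the frame of drive between 0.069 and 0.0755 m and horizontal distance between pulley and drive below 0.003 m and angle between pulley's own z axis and vertical below 0.06 rad and z of key in the frame of drive below 0.053 m and horizontal distance between key and drive between 0.008 and 0.015 m and angle between key's own z axis and vertical below 0.12 rad and linear speed of each of pulley, key below 0.02 m/s); the robot touches nothing.
It fails at once if the key is forced against the drive (over 40 N) (contact force between key and drive above 40 N).
It fails at once if the pulley is forced or dropped onto the drive (over 45 N) (contact force between pulley and drive above 45 N).
It fails at once if a bystander is disturbed (moved over 20 mm) (distance of any of jar, brush, wheel from where it was at the start of the episode above 0.02 m).
It also fails if it takes over 64 s, if anything falls off the work surface, if the arm or the gripper's body presses on something with over 40 N, if the wrist force passes 120 N, or if a joint passes its speed limit or range.

## Working session

There is one attempt and no reset: what is moved stays moved. The work goes in short steps, each a Python script; the robot and the scene stay as the last script left them, time stands still between calls to the robot, and variables do not carry over. Pictures are saved under pics/ and viewed, at most 10 in all, crops included, and the job is handed in when it is done.

```bash
mkdir -p pics; ls
python3 - <<'E'
from bench import env,kinematics,monitor,eyes,job
import cv2,numpy as np
for n in("top","scene","wrist"):
    f=eyes.grab_frame(n); cv2.imwrite(f"pics/{n}0.png",f["frame"][:,:,::-1]); np.savez(f"{n}0.npz",**f)
    print(n,f["mtx"].tolist(),np.round(f["view"],4).tolist())
s=monitor.sense();print(s["clock"],s["ee_rot"],s["contact_force"],env.hold_point_z)
E
```

```text
pics
top [[349.9316143766742, 0.0, 254.04315209485983], [0.0, 349.9316143766742, 190.58966981424064], [0.0, 0.0, 1.0]] [[-0.027, -0.9996, 0.0119, 0.0322], [-0.9944, 0.0256, -0.1025, 0.5822], [0.1022, -0.0146, -0.9947, 1.0135], [0.0, 0.0, 0.0, 1.0]]
scene [[390.3416260596679, 0.0, 252.81744415465877], [0.0, 390.3416260596679, 195.38990677195852], [0.0, 0.0, 1.0]] [[0.6278, 0.7784, 0.0028, -0.3742], [0.4295, -0.3434, -0.8352, -0.1708], [-0.6492, 0.5255, -0.5499, 1.252], [0.0, 0.0, 0.0, 1.0]]
wrist [[297.3186396354542, 0.0, 251.08109647042443], [0.0, 297.3186396354542, 188.84551919591956], [0.0, 0.0, 1.0]] [[0.2614, 0.9652, -0.0013, -0.5236], [0.9277, -0.2508, 0.2765, -0.0362], [0.2666, -0.0734, -0.961, 0.3782], [0.0, 0.0, 0.0, 1.0]]
0.15 [ 1.32486980e-01  9.91184625e-01 -4.57413887e-04 -1.75915625e-04] [-0.05351563  0.46606618  0.27754935] 0.0187
```

View pics/top0.png

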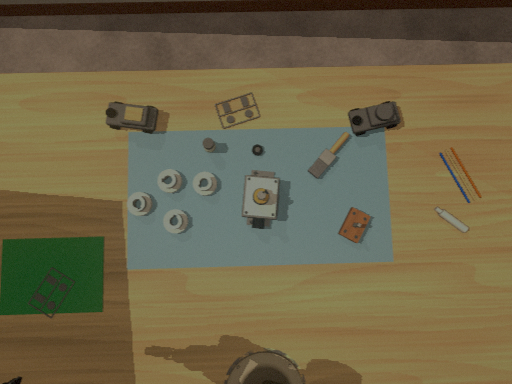

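View pics/scene0.png

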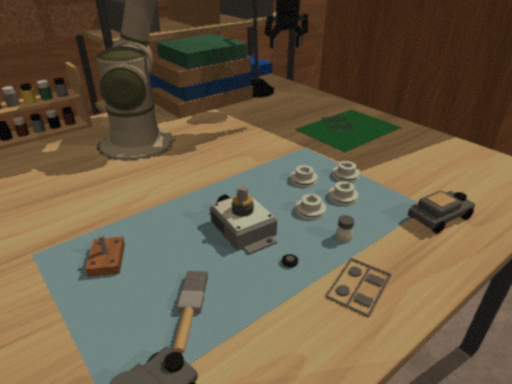

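The top view shows the stand with the key at about (355,225), the drive's spindle at (261,197) and four pulleys. The one at (176,222) looks nearest to the base.

```bash
cat > h.py <<'E'
import numpy as np,cv2
from scipy.spatial.transform import Rotation as R
from bench import env,kinematics,monitor,eyes,job
def cam(f):
    V=f["view"];return -V[:3,:3].T@V[:3,3]
def ray(f,uv,fish):
    K=f["mtx"];d=(np.array(uv,float)-K[:2,2])/K[0,0]
    if fish:
        r=np.hypot(*d);v=np.r_[d/max(r,1e-9)*np.sin(r),np.cos(r)]
    else: v=np.r_[d,1]
    return f["view"][:3,:3].T@v
def onz(f,uv,z,fish=False):
    c=cam(f);r=ray(f,uv,fish);return c+r*(z-c[2])/r[2]
def proj(f,p,fish=False):
    q=f["view"][:3,:3]@np.array(p)+f["view"][:3,3];K=f["mtx"]
    if fish:
        h=np.hypot(q[0],q[1]);t=np.arctan2(h,q[2]);return K[:2,2]+K[0,0]*t*q[:2]/max(h,1e-9)
    return K[:2,2]+K[0,0]*q[:2]/q[2]
def down(yaw): # tool z down, tool y (closing) at angle yaw+90deg: x axis at yaw
    return (R.from_euler('z',yaw)*R.from_euler('x',np.pi)).as_quat()
def snap(n,name):
    f=eyes.grab_frame(n);cv2.imwrite(f"pics/{name}.png",f["frame"][:,:,::-1]);np.savez(f"{name}.npz",**f);return f
def rect(f,cx,cy,z,half,n=600,yaw=0): # rectify plane z patch from wrist view; image right=+x(yaw), up=+y
    s=np.linspace(-half,half,n);X,Y=np.meshgrid(s,-s);c,sn=np.cos(yaw),np.sin(yaw)
    P=np.stack([cx+c*X-sn*Y,cy+sn*X+c*Y,np.full_like(X,z)],-1)
    q=P@f["view"][:3,:3].T+f["view"][:3,3];h=np.hypot(q[...,0],q[...,1]);t=np.arctan2(h,q[...,2]);K=f["mtx"]
    u=(K[0,2]+K[0,0]*t*q[...,0]/h).astype(np.float32);v=(K[1,2]+K[0,0]*t*q[...,1]/h).astype(np.float32)
    return cv2.remap(f["frame"],u,v,cv2.INTER_CUBIC)[:,:,::-1]
E
python3 - <<'E'
from h import *
t=np.load("top0.npz");w=np.load("wrist0.npz")
for n,uv,z in(("spindle",(261.5,196),.107),("stand",(355,225),.022),("keytop",(360,225),.064),("p1",(175,222),.034),("p2",(140,204),.034),("p3",(205,183),.034),("jar",(209,145),.05),("wheel",(258,150),.012)):
    p=onz(t,uv,z);print(n,p.round(4),np.hypot(*p[:2]).round(3),proj(w,p,True).round())
s=monitor.sense();Rt=R.from_quat(s["ee_rot"]).as_matrix();print("cam in tool",Rt.T@(cam(w)-s["position"]),Rt.T@w["view"][2,:3])
E
```

```text
spindle [ 0.5594 -0.0022  0.107 ] 0.559 [ 77. 424.]
stand [ 0.4727 -0.2817  0.022 ] 0.55 [  3. 365.]
keytop [ 0.4724 -0.2834  0.064 ] 0.551 [ -4. 375.]
p1 [0.4958 0.2512 0.034 ] 0.556 [170. 386.]
p2 [0.5513 0.3538 0.034 ] 0.655 [231. 398.]
p3 [0.6088 0.1619 0.034 ] 0.63 [156. 416.]
jar [0.7197 0.1466 0.05  ] 0.734 [170. 443.]
wheel [0.7095 0.001  0.012 ] 0.71 [123. 426.]
cam in tool [ 0.07049856 -0.00094878 -0.14194339] [-2.76740741e-01  6.70454078e-05  9.60944617e-01]
```

View pics/wrist0.png

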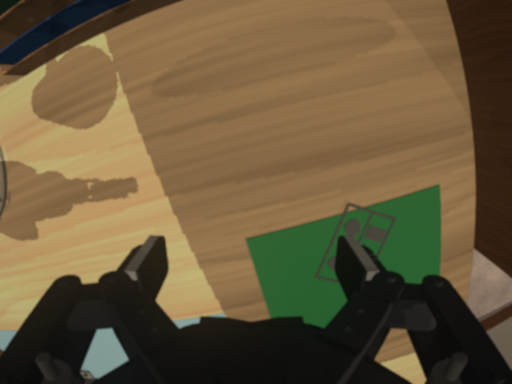

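The start wrist view shows only table, but fixes the camera: 70 mm to the tool's +x side. The pulley nearest the base is at (0.496, 0.251). Next I look straight down from close by at the pulley, the drive and the stand.

Run:
```python
from h import *
q=down(np.pi)
for n,p,z in(("pul",(.4958,.2512),.14),("drv",(.5594,-.0022),.16),("std",(.4727,-.2825),.16)):
    P=[p[0]+.07,p[1],z]; print(n,kinematics.ik(P,q))
    env.reach(P,q); snap("wrist",n)
    s=monitor.sense();print(s["clock"],np.round(s["joints"],2),s["contact_force"].round(2) if hasattr(s["contact_force"],'round') else s["contact_force"])
f={n:np.load(n+".npz") for n in("pul","drv","std")}
a=rect(f["pul"],.4958,.2512,.034,.05,400);b=rect(f["drv"],.5594,-.0022,.107,.04,400)
c=rect(f["std"],.4727,-.2825,.064,.06,400)
im=np.hstack([a,b]);c=np.hstack([c,rect(f["drv"],.5594,-.0022,.05,.1,400)])
cv2.imwrite("pics/m1.png",cv2.resize(np.vstack([im,c]),(600,600)))
```

```text
pul [ 0.22884117  0.59574388  1.3149494   0.          1.23089937 -1.34195515]
2.0417 [ 0.23  0.6   1.32  0.    1.23 -1.34] [0.14 0.06 0.06]
drv [-0.18934137  0.59970474  1.25373391  0.          1.28815401 -1.7601377 ]
3.1167 [-0.19  0.6   1.25  0.    1.29 -1.76] [-0.4   0.17  0.1 ]
std [-0.6711994   0.56136247  1.31709078  0.          1.26313941 -2.24199573]
4.2917 [-0.67  0.56  1.32  0.    1.26 -2.24] [-0.52 -0.01  0.54]
```

View pics/m1.png

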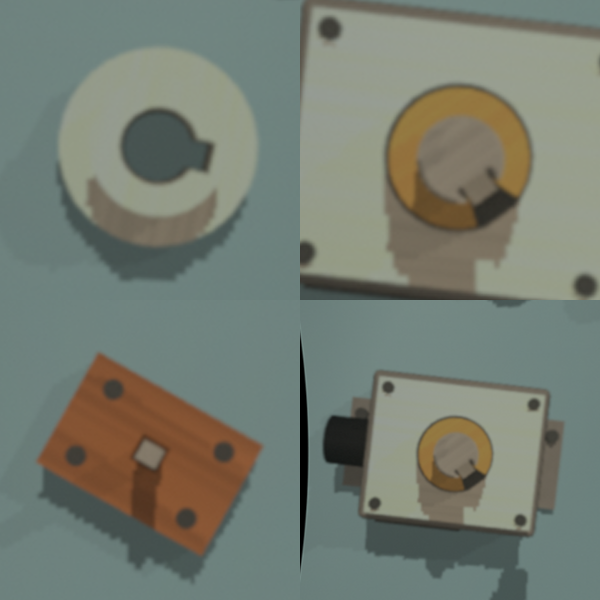

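The rectified views are clear. At top left is the pulley bore at (159,146), keyway toward (210,157). At top right is the spindle at (462,157), slot toward lower right. At bottom left is the key in its stand at (150,454), stand long axis about -0.51 rad. I'll measure these on enlarged crops.

Run:
```python
from h import *
f={n:np.load(n+".npz") for n in("pul","drv","std")}
def px(cx,cy,half,uv): return np.array([cx+(uv[0]/400*2-1)*half,cy-(uv[1]/400*2-1)*half])
# pulley bore: dark mask
a=rect(f["pul"],.4988,.2525,.034,.026,400)
g=cv2.cvtColor(a,cv2.COLOR_BGR2GRAY);m=(g<105).astype(np.uint8)
m=cv2.morphologyEx(m,cv2.MORPH_OPEN,np.ones((5,5)))
cs=cv2.findContours(m,cv2.RETR_EXTERNAL,cv2.CHAIN_APPROX_NONE)[0]
c=min([c for c in cs if cv2.contourArea(c)>5000],key=lambda c:np.hypot(*(c.mean(0)[0]-200)))
# largest inscribed circle = bore
mm=np.zeros_like(m);cv2.drawContours(mm,[c],-1,1,-1);d=cv2.distanceTransform(mm,cv2.DIST_L2,5)
_,r,_,o=cv2.minMaxLoc(d);P=c[:,0,:]-np.array(o);far=P[np.hypot(*P.T)>r*1.2];v=far.mean(0)
print("bore",px(.4988,.2525,.026,o),"r mm",r*.13,"keyway ang",np.arctan2(-v[1],v[0]))
cv2.drawContours(a,[c],-1,(0,0,255),1);cv2.circle(a,o,int(r),(255,0,0),1)
# key top
k=rect(f["std"],.4727,-.2825,.064,.015,400)
# stand orientation
S=rect(f["std"],.4727,-.2825,.022,.08,400);h=cv2.cvtColor(S,cv2.COLOR_BGR2HSV)
ms=((h[...,0]<16)&(h[...,1]>110)).astype(np.uint8);c=max(cv2.findContours(ms,0,2)[0],key=cv2.contourArea)
rc=cv2.minAreaRect(c);print("stand",px(.4727,-.2825,.08,rc[0]),np.array(rc[1])*.4,rc[2])
hk=cv2.cvtColor(k,cv2.COLOR_BGR2HSV);mk=(hk[...,1]<90).astype(np.uint8);cc=cv2.findContours(mk,0,2)[0]
c=max(cc,key=cv2.contourArea);rk=cv2.minAreaRect(c);print("key",px(.4727,-.2825,.015,rk[0]),np.array(rk[1])*.075,rk[2]);cv2.drawContours(k,[np.int32(cv2.boxPoints(rk))],-1,(0,0,255),1)
b=rect(f["drv"],.5594,-.0022,.107,.020,400)
b2=rect(f["drv"],.5594,-.0022,.081,.024,400)
hb=cv2.cvtColor(b2,cv2.COLOR_BGR2HSV)
# ring outer edge: orange+shadowed
mr=((hb[...,0]<26)&(hb[...,1]>140)).astype(np.uint8);c=max(cv2.findContours(mr,0,1)[0],key=cv2.contourArea)
(q,rr)=cv2.minEnclosingCircle(c);print("ring",px(.5594,-.0022,.024,q),rr*.12)
cv2.circle(b2,(int(q[0]),int(q[1])),int(rr),(0,0,255),1)
# drive top
D=rect(f["drv"],.5594,-.0022,.05,.09,400);hd=cv2.cvtColor(D,cv2.COLOR_BGR2HSV);md=((hd[...,0]<40)&(hd[...,2]>135)).astype(np.uint8)
c=max(cv2.findContours(md,0,2)[0],key=cv2.contourArea);rd=cv2.minAreaRect(c);print("drive top",px(.5594,-.0022,.09,rd[0]),np.array(rd[1])*.45,rd[2])
cv2.imwrite("pics/m2.png",cv2.resize(np.vstack([np.hstack([a,b]),np.hstack([k,b2])]),(600,600)))
```

```text
bore [0.4988  0.25263] r mm 12.255474472045899 keyway ang -0.2353263336034084Traceback (most recent call last):
  File "<stdin>", line 14, in <module>
cv2.error: OpenCV(4.12.0) :-1: error: (-5:Bad argument) in function 'drawContours'
> Overload resolution failed:
>  - Layout of the output array image is incompatible with cv::Mat
>  - Expected Ptr<cv::UMat> for argument 'image'
```

```bash
sed -i 's/cv2.INTER_CUBIC)\[:,:,::-1\]/cv2.INTER_CUBIC)[:,:,::-1].copy()/' h.py
cat > meas.py <<'E'
from h import *
f={n:np.load(n+".npz") for n in("pul","drv","std")}
def px(cx,cy,half,uv): return np.array([cx+(uv[0]/400*2-1)*half,cy-(uv[1]/400*2-1)*half])
a=rect(f["pul"],.4988,.2525,.034,.026,400)
g=cv2.cvtColor(a,cv2.COLOR_BGR2GRAY);m=(g<115).astype(np.uint8)
m=cv2.morphologyEx(m,cv2.MORPH_OPEN,np.ones((5,5)))
cs=cv2.findContours(m,cv2.RETR_EXTERNAL,cv2.CHAIN_APPROX_NONE)[0]
c=min([c for c in cs if cv2.contourArea(c)>5000],key=lambda c:np.hypot(*(c.mean(0)[0]-200)))
mm=np.zeros_like(m);cv2.drawContours(mm,[c],-1,1,-1);d=cv2.distanceTransform(mm,cv2.DIST_L2,5)
_,r,_,o=cv2.minMaxLoc(d);P=c[:,0,:]-np.array(o);far=P[np.hypot(*P.T)>r*1.2];v=far.mean(0)
print("bore",px(.4988,.2525,.026,o),"r mm",r*.13,"keyway ang",np.arctan2(-v[1],v[0]))
cv2.drawContours(a,[c],-1,(0,0,255),1);cv2.circle(a,o,int(r),(255,0,0),1)
k=rect(f["std"],.4727,-.2825,.064,.015,400)
S=rect(f["std"],.4727,-.2825,.022,.08,400);h=cv2.cvtColor(S,cv2.COLOR_BGR2HSV)
ms=((h[...,0]<16)&(h[...,1]>110)).astype(np.uint8);c=max(cv2.findContours(ms,0,2)[0],key=cv2.contourArea)
rc=cv2.minAreaRect(c);print("stand",px(.4727,-.2825,.08,rc[0]),np.array(rc[1])*.4,rc[2])
hk=cv2.cvtColor(k,cv2.COLOR_BGR2HSV);mk=(hk[...,1]<90).astype(np.uint8);cc=cv2.findContours(mk,0,2)[0]
c=max(cc,key=cv2.contourArea);rk=cv2.minAreaRect(c);print("key",px(.4727,-.2825,.015,rk[0]),np.array(rk[1])*.075,rk[2]);cv2.drawContours(k,[np.int32(cv2.boxPoints(rk))],-1,(0,0,255),1)
b=rect(f["drv"],.5594,-.0022,.107,.020,400)
b2=rect(f["drv"],.5594,-.0022,.081,.028,400)
hb=cv2.cvtColor(b2,cv2.COLOR_BGR2HSV)
mr=((hb[...,0]<26)&(hb[...,1]>140)).astype(np.uint8);c=max(cv2.findContours(mr,0,1)[0],key=cv2.contourArea)
(q,rr)=cv2.minEnclosingCircle(c);print("ring",px(.5594,-.0022,.028,q),rr*.14)
cv2.circle(b2,(int(q[0]),int(q[1])),int(rr),(0,0,255),1)
D=rect(f["drv"],.5594,-.0022,.05,.09,400);hd=cv2.cvtColor(D,cv2.COLOR_BGR2HSV);md=((hd[...,0]<40)&(hd[...,2]>135)).astype(np.uint8)
c=max(cv2.findContours(md,0,2)[0],key=cv2.contourArea);rd=cv2.minAreaRect(c);print("drive top",px(.5594,-.0022,.09,rd[0]),np.array(rd[1])*.45,rd[2])
cv2.imwrite("pics/m2.png",cv2.resize(np.vstack([np.hstack([a,b]),np.hstack([k,b2])]),(600,600)))
E
python3 meas.py
```

```text
bore [0.4988  0.25263] r mm 12.540667724609376 keyway ang -0.23615327378981524
stand [ 0.47249431 -0.28459368] [88.71124878 58.90168457] 29.553680419921875
key [ 0.47261755 -0.28435499] [10.58669472  9.64023399] 30.19162368774414
ring [ 0.56197695 -0.00464606] 20.999508666992188
drive top [ 5.62259048e-01 -1.25973511e-04] [37.63356056 47.37505188] 84.35944366455078
```

View pics/m2.png

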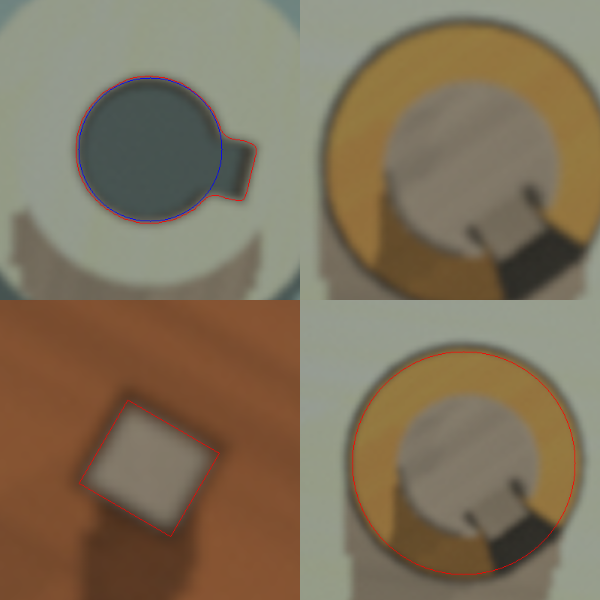

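The contours fit:
- **Key:** at (0.4726, -0.2844), its x at -0.52 rad.
- **Spindle:** top centre crop pixel (472,168), giving (0.562, -0.0046). Slot floor corners (473,233) and (532,190) put the slot at about -0.955 rad.
- **Pulley:** bore at (0.4988, 0.2526), keyway at -0.236 rad.

Now I grasp the key by its top and look at it next to the slot.

Run:
```python
from h import *
yk=np.pi-.52; k=[.4726,-.2844]
env.reach([*k,.11],down(yk)); 
print(env.movel([*k,.055],.12,guard=8))
env.close_gripper(30); s=monitor.sense();print(s["clock"],s["finger_gap"],s["gripper_force"],np.round(s["position"],4))
env.movel([*k,.11],.12)
s0=-.955;u=np.array([np.cos(s0),np.sin(s0)]);S=np.array([.562,-.0046])
p=S+u*(11.6+13)*1e-3
env.reach([*p,.170],down(np.pi+s0)); 
env.movel([*p,.158],.1);env.hold(.1)
f=snap("wrist","chk1");s=monitor.sense();print(s["clock"],s["finger_gap"],np.round(s["position"],4),s["contact_force"])
b=rect(f,*S,.107,.028,600,yaw=s0)
cv2.imwrite("pics/chk1r.png",b)
```

```text
False
6.0833 0.08848506919648136 30.529353618621826 [ 0.4727 -0.2845  0.0552]
8.2083 0.08758564386521336 [ 0.5763 -0.0251  0.1583] [-0.22436233 -0.7577191  -0.54685979]
```

View pics/chk1r.png

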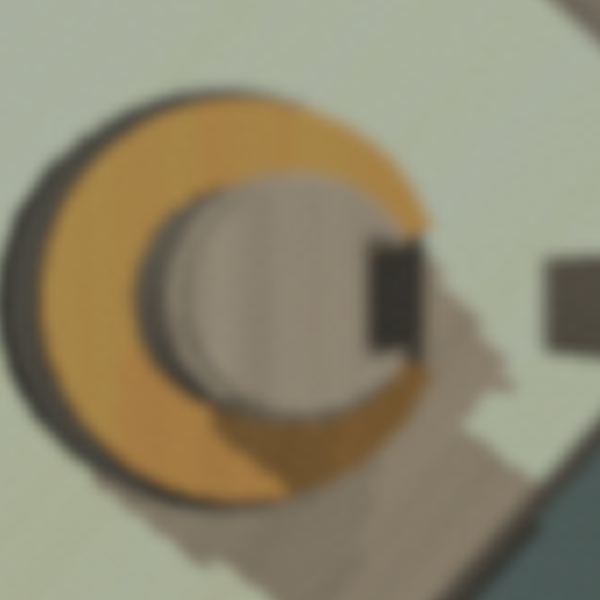

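The rectified view shows the key's bottom at rows 257–354 (centre 305) and the slot at rows 240–350 (centre 295). The key must therefore move about +0.95 mm sideways and about 13.4 mm inward. I apply that and lower it gently under guard.

Run:
```python
from h import *
s0=-.955;u=np.array([np.cos(s0),np.sin(s0)]);t=np.array([-u[1],u[0]]);S=np.array([.562,-.0046])
p=S+u*(24.6-13.4)*1e-3+t*.95e-3
env.movel([*p,.158],.08)
f0=np.array(monitor.sense()["contact_force"])
hit=env.movel([*p,.1085],.04,guard=5)
s=monitor.sense();df=np.array(s["contact_force"])-f0
print(hit,np.round(s["position"],4),s["clock"],"dF rad/tan/z",df[:2]@u,df[:2]@t,df[2])
```

```text
False [ 0.5693 -0.0132  0.1087] 9.9083 dF rad/tan/z 0.9463389481171872 0.24634103875197427 0.36007902305574824
```

It slid in with no contact. I'll let it drop, back off and look.

Run:
```python
from h import *
s0=-.955;u=np.array([np.cos(s0),np.sin(s0)]);t=np.array([-u[1],u[0]]);S=np.array([.562,-.0046])
env.release(); env.hold(.2)
q=S-u*.07
env.movel([*q,.165],.3)
f=snap("wrist","chk2");s=monitor.sense();print(s["clock"],np.round(s["position"],4),s["contact_force"])
cv2.imwrite("pics/chk2r.png",cv2.resize(np.hstack([rect(f,*S,.107,.022,400,yaw=s0),rect(f,*S,.081,.028,400,yaw=s0)]),(800,400)))
f=snap("scene","chk2s")
```

```text
11.375 [0.5216 0.0523 0.1646] [-0.07994628 -0.04120541 -0.30106321]
```

View pics/chk2r.png

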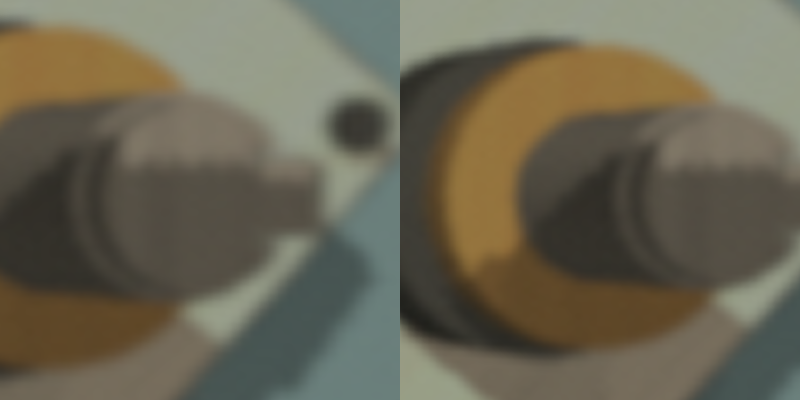

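The key's outer edge appears 14.7 mm from the axis, which from this oblique view means its top is 3 mm below the spindle's top. It is fully down. Next I grip the pulley with tool x against its keyway, carry it above the spindle and check it in the hand.

Run:
```python
from h import *
s0=-.955;u=np.array([np.cos(s0),np.sin(s0)]);t=np.array([-u[1],u[0]]);S=np.array([.562,-.0046])
yg=np.pi-.236;P=[.4988,.2526]
env.reach([*P,.10],down(yg))
print(env.movel([*P,.015],.12,guard=8))
env.close_gripper(60);s=monitor.sense();print(s["clock"],s["finger_gap"],s["gripper_force"],np.round(s["position"],4))
env.movel([*P,.17],.2)
p=S+t*.95e-3
env.reach([*p,.16],down(np.pi+s0));env.hold(.1)
f=snap("wrist","chk3");s=monitor.sense();print(s["clock"],s["finger_gap"],np.round(s["position"],4),s["contact_force"],R.from_quat(s["ee_rot"]).as_matrix()[:2,0])
b=rect(f,*p,s["position"][2]-.015+.034,.026,600,yaw=s0)
cv2.imwrite("pics/chk3r.png",b)
```

```text
False
13.6167 0.5164846488005963 62.06376651398216 [0.4992 0.2528 0.0159]
15.725 0.5213299737711915 [ 0.5627 -0.0027  0.16  ] [-0.35424024 -0.43042719 -3.35156458] [-0.57960673  0.81489632]
```

View pics/chk3r.png

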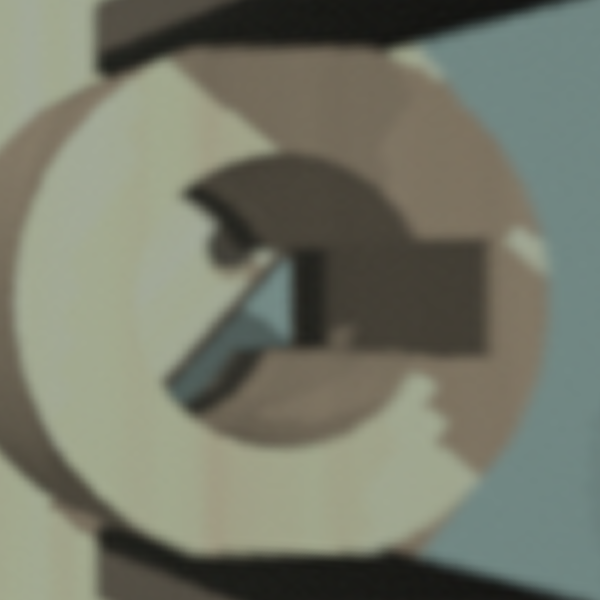

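The pulley in the hand shows the bore at rows 152–448 (centre 300) and the keyway at rows 240–355, so the keyway is aligned within 0.02 rad. Its radial offset of -1.7 mm mostly matches an arm lag of 1.1 mm and a grasp offset of 0.4 mm. I correct for these and descend with a light guard.

Run:
```python
from h import *
s0=-.955;u=np.array([np.cos(s0),np.sin(s0)]);t=np.array([-u[1],u[0]]);S=np.array([.562,-.0046])
p=S+t*.95e-3+u*.5e-3; c=p.copy()
env.movel([*c,.135],.08)
for i in range(2):
    env.hold(.3);e=p-np.array(monitor.sense()["position"])[:2];print("err rad/tan mm",e@u*1e3,e@t*1e3);c=c+e
    env.movel([*c,.130],.05)
s=monitor.sense();print(np.round(s["position"],4),p.round(4));np.save("c.npy",c)
f0=np.array(s["contact_force"])
hit=env.movel([*c,.1005],.025,guard=5)
s=monitor.sense();df=np.array(s["contact_force"])-f0
print(hit,np.round(s["position"],4),s["clock"],"dF rad/tan/z",df[:2]@u,df[:2]@t,df[2],s["ft_torque"])
```

```text
err rad/tan mm -0.0905699333732861 -0.08687385348250763
err rad/tan mm 0.055318082824931704 0.056199819978552897
[ 0.563  -0.0044  0.13  ] [ 0.5631 -0.0045]
False [ 0.5631 -0.0044  0.1007] 18.625 dF rad/tan/z 0.9660372439598217 0.7334660480419916 -0.06545227948914745 [0.00551135 0.03278886 0.01649271]
```

It slid 22 mm over the spindle with the keyway on the key and no force. Now I push the ring home, slowly and with limited force.

Run:
```python
from h import *
c=np.load("c.npy")
f0=np.array(monitor.sense()["contact_force"])
for z,v,g in((.0955,.02,18),(.0915,.015,18),(.0880,.012,18)):
    hit=env.movel([*c,z],v,guard=g)
    s=monitor.sense();df=np.array(s["contact_force"])-f0
    print(z,hit,np.round(s["position"],4),s["finger_gap"],round(s["clock"],2),df.round(1))
    if hit: break
```

```text
0.0955 False [ 0.5632 -0.0045  0.0955] 0.520500093065538 19.02 [0.7 0.4 2.6]
0.0915 False [ 0.5632 -0.0045  0.0915] 0.5205112352519097 19.44 [ 0.5 -0.5  5.5]
0.088 False [ 0.5632 -0.0045  0.0887] 0.5202455225328925 19.88 [-3.6  0.3 13.9]
```

It stopped at 0.0887 with 14 N, against a predicted home height of 0.0889. I relax, let go, lift and verify.

Run:
```python
from h import *
s0=-.955;u=np.array([np.cos(s0),np.sin(s0)]);S=np.array([.5628,-.004])
c=np.load("c.npy")
env.movel([*c,.0889],.02);env.release();env.hold(.2)
env.movel([*c,.165],.15)
env.movel([*(S+u*.07),.165],.2);env.hold(.2)
f=snap("wrist","chk4");g=snap("scene","chk4s")["frame"][:,:,::-1]
s=monitor.sense();print(s["clock"],s["contact_force"])
b=rect(f,*S,.107,.05,400,yaw=s0);u0=proj(np.load("scene0.npz"),[.5628,-.004,.08]).astype(int)
k=cv2.resize(g[u0[1]-50:u0[1]+50,u0[0]-50:u0[0]+50],(400,400),interpolation=cv2.INTER_CUBIC)
cv2.imwrite("pics/chk4r.png",np.hstack([b,k]))
```

```text
22.275 [ 0.5666941  -1.39166544  0.85144572]
```

View pics/chk4r.png

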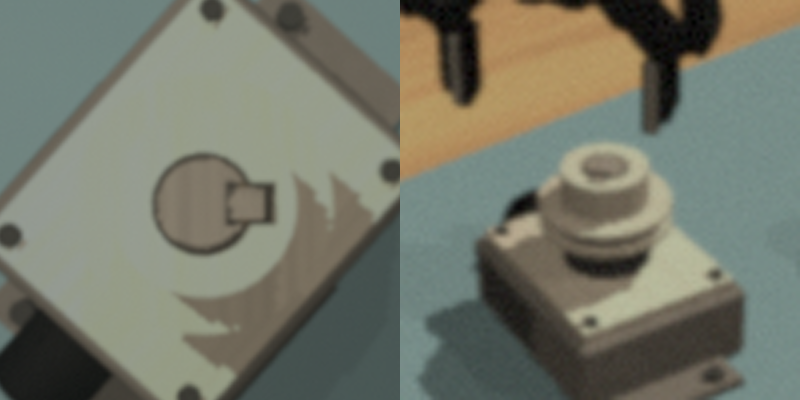

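The left view shows the spindle centred in the bore at (203,203), flush, with the key in slot and keyway at (250,203). The right view shows the pulley level, ring down on the flange, and the fingers clear.

```bash
python3 -c "
from h import *
print(job.hand_in())"
```

```text
the job is handed in; nothing more can be done
None
```

I fitted the key and the pulley and handed the job in at about 22 s: the key is fully down in the slot, the pulley sits home on the ring and flange, and everything is let go. The hand-in call returned no verdict, so this rests on the force readings and the last pictures.

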